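# Set the robata grill: grate up to the third rung, fire pan home

## Robot

A 7-joint arm with a two-finger parallel gripper is mounted at the origin on the work surface. World frame = base frame: x ahead of the robot, y to its left, z up, the work surface at z = 0. Lengths are in m, angles in rad, forces in N, time in s.
With the tool pointing down it reaches from about 0.425 to 0.875 m from the base axis. Payload 9.9 kg.
Tool frame: the origin (TCP) lies on the centre line of the jaws, within the pads' length; the fingertips stand 19 mm ahead of it and the grasp point (between the pads) is the TCP; z points along the fingers, y is the line along which they close (so a half turn about z gives the same grasp; the last joint's range is limited). The gripper opens to 85 mm and grips with 20 to 120 N. Pads are 22 mm wide; open, the fingers measure 114 mm over their backs; the gripper's body (76 mm by 85 mm) begins 54 mm behind the grasp point. The pads swing forward as they close: fully open they stand 13 mm farther back than shut.
Start: joints at [-1.298, 0.576, 0.025, 1.437, -0.015, 1.129, -0.057], TCP at [0.236, 0.632, 0.25] pointing down, gripper open.
Joint ranges: [-2.76, 2.76], [-0.34, 2.15], [-1.52, 1.57], [0.19, 2.46], [-1.09, 4.23], [0.17, 1.99], [-2.82, 2.82]. Speed limits (rad/s): [2.22, 2.22, 3.01, 3.01, 3.14, 3.14, 3.14].

## Interface

Orientations are given as [roll, pitch, yaw] about the fixed x, y, z axes, in that order (R = Rz(yaw) Ry(pitch) Rx(roll)).
In Python, from station import env, eyes gives the robot as it stands.
- The arm moves only by the shell command python3 -m pendant 'ROWS' [FORCE]. ROWS is text: rows parted by semicolons, each of 5 numbers parted by spaces: the shift along the world's x, y, z in mm, then the turn about the world's z in rad, then the closure, from 0 (fully open) to 1 (shut). In form: dx dy dz roll jaw; .... A call has 1 to 10 rows; each row is the pose to reach, as a shift and turn from the pose commanded when the call began; what a row does not reach only later rows make up. A row lasts 1/12 s, in which the tool goes at most 41.7 mm and 7.16 degrees, less where a joint would pass 70% of its speed; a pose out of reach is approached as far as the arm can. A call with a gripper value outside its range is refused whole. The fingers move at their own pace and stop on an object; FORCE is the grip in N (left out, the last holds). Time passes only in rows, so rows that repeat a pose let the fingers close. It gives the time, the measured TCP pose, the force, the opening and the grip force at its end, in the units of the state.
- env.observe(): the state, without advancing time (a new reading comes with each control period).
- eyes.read_camera(name): name is "scene" or "top" or "wrist"; returns (picture, depth): 384x512x3 uint8, red, green, blue; 384x512 float32, m along the optical axis (not along the pixel's ray), 0 where there is no reading.
- eyes.calibration(name): a dict with "fovy" (degrees; the focal length in pixels is half the picture's height over the tangent of half this angle, whatever the lens; pixels are square), "cx", "cy" (the principal point, pixels), "R" (3x3) and "t" (3): a world point X has camera coordinates R X + t; the wrist camera has in their place "T_tool_cam" (4x4, takes a point from camera to tool coordinates, whose origin is the TCP and whose axes are the flange's). Camera axes: x right, y down, z forward; pixel columns grow to the right and rows downward; lengths in m; the calibration is good to about 2 mm. The wrist camera is an equidistant fisheye: a pixel r from the principal point sees the ray r / f radians off the axis. A picture is of the moment at which its call begins: read the wrist's pose just before it. calibration takes no time and is no camera call.
- env.hand_in(): hands the job in; it is judged then, once.
Trained networks look in the newest picture that a camera, given by its name, has taken for a name from the list of things; names that differ only in an ending like _2 or _b are one class to them, and where a whole thing is asked for, a point or a joint stands for the part that bears it (a point fixed in the world has none). Each returns a list of dicts, best first, with "confidence" (0 to 1); they miss things now and then, are a little off and sometimes report something else, mostly with a low value. They report only what shows in the picture. A call takes as long as a camera call.
- eyes.boxes_of(camera, query): "bbox" ([left, top, right, bottom] in pixels, round what is visible of it).
- eyes.trace(camera, query): "region" (384x512 bool, what is visible of it) and "bbox" ([left, top, right, bottom] in pixels, round what is visible of it).
The state is a dict: "t": time; "joints": joint angles; "dq": joint speeds; "effort": joint torques, N m; "eef_pos": TCP position; "tcp_rot": TCP orientation; "ft_force": force on the tool from outside, world axes, zero at the start; "moment": the same for the moment, N m; "width": finger opening in m; "finger_force": force on a finger pad.
Only numpy, scipy, OpenCV 4.12 (cv2) and the standard library are available. Lean on these libraries where they do the work, as an engineer would, in place of code of your own. Each camera call takes 0.05 s, during which the arm holds its last target. There are 200 camera calls.

## Task

The grill's grate is hanging by its gravity latch on the lowest rung of the mast. Lift the grate up two rungs and set it down gently so that the latch hangs it on the third rung from the bottom; then slide the fire pan along its channel in under the raised grate, fully home against the end stop, and leave the things standing round the grill alone.

Things in the scene. Friction and masses are not known exactly. Their poses are not given: they have to be found in the camera images.
- grill: Open steel charcoal grill fixed to the counter: base sheet 225 x 375 mm with a pan channel along y, a mast behind its right half. Origin: on the counter under the middle of the channel; z up, +x towards the mast (away from the robot at yaw 0), +y to the open left end. Channel floor 12 mm above the counter; lips front and rear, inner faces at x = -85 and 85 mm, tops 30 mm above the counter.
- end_stop (a point): Middle of the top edge of the pan channel's end stop, on its inner face: at y = -180 mm in the grill's frame, 42 mm above the counter. Axes as the grill's.
- third_rung (a point): Middle of the mast's third rung. The mast: two 16 mm square posts, 308 mm tall, at x = 115 mm, y = -170 and -10 mm in the grill's frame, with four 10 mm round rungs between them, their centres 99, 139, 179 and 219 mm above the counter (40 mm apart).
- grate (a joint): Height in m of the grate on the posts: 0 hanging on the lowest rung (start), 0.040 second, 0.080 third, 0.120 fourth. Slides freely straight up and down; weighs 0.6 to 0.95 kg and falls if let go off a rung. Grate covers x -94 to 94, y -184 to 4 mm of the grill's frame; underside 58 mm above the counter at 0 (too low for the pan), 138 mm at 0.080.
- latch (a joint): Gravity latch of the grate, rad: 0 = hook level, at its stop (hanging); up to 1.35 as a passing rung swings it down. Going up, its heavy tail swings it back once the grate is 20 mm above a rung's hanging height; so go 24 to 40 mm above it and lower: the hook catches that rung. From about 60 mm above, it catches the next one. It cannot be lowered past a rung.
- grate_handle (a point): Middle of the grate's lifting handle, which moves with the grate: a level wooden grip, 16 mm thick and 70 mm long along the grill's x, sticking out of the front of the grate from 20 to 90 mm before its front rail, 32 mm above the grate's bars (94 mm above the counter at the start). Open space beneath, above and at both sides, so it can be lifted from beneath or pinched. Axes as the grill's.
- pan: Fire pan of dark sheet steel laid with charcoal sticks: open box 160 (x) by 150 (y) by 55 mm high, 0.6 to 0.9 kg, loose in the channel's left half, 5 mm play front and back. Origin: centre of its underside, 12 mm above the counter; axes as the grill's when square in the channel. Home against the end stop its origin is at y = -105 mm in the grill's frame.
- pan_handle (a point): Middle of the end bar of the pan's loop handle: round bar 10 mm thick, 70 mm long along x, 160 mm from the pan's origin towards its +y (85 mm out from the pan's wall), 57 mm above the counter. Push here towards the grill's -y to slide the pan home.
- salt: White ceramic shaker, 42 mm diameter, 72 mm high, standing right of the grill; origin: centre of its underside. Not to be disturbed.
- pepper: A second shaker like it, beside it. Not to be disturbed.
- squeeze: White squeeze bottle, 58 mm diameter, 196 mm high, right of the grill behind the shakers; origin: centre of its underside. Not to be disturbed.
- dish: Small grey stoneware sauce dish, 90 mm across, 28 mm high, in front of the grill's left half; origin: centre of its underside. Not to be disturbed.

How it is judged:
By the outcome, as a careful person would: the job done as asked, in the order asked, and still so for the second after the job is handed in, with the robot touching nothing.
It also fails if it takes over 58 s, if anything falls off the work surface, if the arm or the gripper's body presses on something with over 40 N, if the wrist force passes 120 N, or if a joint passes its speed limit or range.

## Working session

There is one attempt and no reset: what is moved stays moved. The work goes in short steps, Python scripts to look and compute and a shell command to move; the robot and the scene stay as the last step left them, time stands still between calls to the robot, and variables do not carry over. Pictures are saved under pics/ and viewed, at most 10 in all, crops included, and the job is handed in when it is done.

```bash
mkdir -p pics
cat > h.py <<'E'
import numpy as np,cv2
from station import env,eyes
def pts(cam,d):
    c=eyes.calibration(cam);f=d.shape[0]/2/np.tan(np.radians(c['fovy'])/2)
    v,u=np.mgrid[:d.shape[0],:d.shape[1]]
    P=np.stack([(u-c['cx'])/f*d,(v-c['cy'])/f*d,d],-1)
    return (P-np.array(c['t']))@np.array(c['R'])
E
python3 - <<'E'
from h import *
print(env.observe())
ims=[]
for cam in('scene','top'):
    p,d=eyes.read_camera(cam);W=pts(cam,d);np.save(cam+'.npy',W);np.save(cam+'d.npy',d)
    cv2.imwrite(f'pics/{cam}.png',p[...,::-1])
    for q in('grill','grate_handle','pan','pan_handle','salt','squeeze','dish'):
        for r in eyes.trace(cam,q)[:2]:
            m=r['region']&(d>0);X=W[m]
            if len(X): print(cam,q,round(r['confidence'],2),np.round(r['bbox']),X.min(0).round(3),np.median(X,0).round(3),X.max(0).round(3))
E
```

```text
{'t': 0.0, 'joints': array([-1.29780466,  0.57653985,  0.0248478 ,  1.4379181 , -0.01499121,
        1.12900288, -0.05649504]), 'dq': array([ 0.00068872,  0.00117563,  0.00160016,  0.00079879, -0.00023482,
        0.00088162,  0.00186777]), 'effort': array([ 1.32492100e-03, -7.65750217e+01,  2.25084253e+00, -2.85973531e+01,
        1.54451496e-02,  1.24197506e-02, -3.49632933e-05]), 'eef_pos': array([0.23560566, 0.63208947, 0.24943396]), 'tcp_rot': array([-3.13991201e+00,  9.83195106e-05,  2.78484064e+00]), 'ft_force': array([-0.03483564,  0.29179164, -0.25869604]), 'moment': array([ 0.05988818, -0.00101017,  0.030549  ]), 'finger_force': 0.0, 'width': 0.08535832116384358}
scene grill 0.98 [146. 187. 325. 325.] [ 0.432 -0.338 -0.003] [ 0.705 -0.225  0.063] [0.753 0.059 0.311]
scene pan 0.95 [220. 152. 323. 235.] [ 0.46  -0.21  -0.006] [ 0.575 -0.021  0.054] [0.726 0.165 0.31 ]
scene pan 0.64 [ 92. 251. 115. 277.] [ 0.427 -0.454 -0.005] [ 0.504 -0.432  0.059] [ 0.514 -0.41   0.075]
scene pan_handle 0.84 [218. 148. 319. 237.] [ 0.457 -0.208 -0.003] [ 0.575 -0.02   0.054] [0.726 0.165 0
[... 788 characters left out ...]
 235.] [ 0.497 -0.128 -0.004] [ 0.582 -0.033  0.053] [0.68  0.125 0.073]
top pan_handle 0.7 [182. 171. 269. 236.] [ 0.497 -0.125 -0.003] [ 0.583 -0.034  0.053] [0.672 0.134 0.073]
top pan_handle 0.29 [204. 108. 347. 254.] [ 0.426 -0.396 -0.005] [ 0.666 -0.215  0.034] [0.872 0.054 0.311]
top salt 0.67 [368. 221. 386. 238.] [ 0.468 -0.446  0.013] [ 0.484 -0.421  0.068] [ 0.501 -0.411  0.075]
top salt 0.5 [200. 110. 346. 252.] [ 0.426 -0.391 -0.005] [ 0.666 -0.216  0.033] [0.864 0.058 0.311]
top squeeze 0.58 [346. 146. 377. 180.] [ 0.642 -0.423  0.013] [ 0.659 -0.387  0.127] [ 0.696 -0.37   0.195]
top dish 0.79 [203. 259. 228. 289.] [ 0.342 -0.006 -0.003] [0.387 0.04  0.015] [0.431 0.082 0.033]
```

```bash
python3 -c "
import cv2,numpy as np
a=cv2.imread('pics/top.png')[90:310,160:420];b=cv2.imread('pics/scene.png')[110:350,70:350]
a=cv2.resize(a,(400,338));b=cv2.resize(b,(400,343))[:338]
cv2.imwrite('pics/v1.png',np.hstack([cv2.resize(a,(400,338)),b]))
W=np.load('top.npy');z=W[...,2];x=W[...,0];y=W[...,1]
def rect(n,m):
    X=W[m][:,:2].astype('f4'); 
    if len(X)<4: print(n,len(X));return
    print(n,len(X),X.min(0),X.max(0),X.mean(0),cv2.minAreaRect(X),z[m].mean())
reg=(x>.38)&(x<.8)&(y>-.37)&(y<.2)
rect('base',reg&(z>.008)&(z<.016)); rect('posts',reg&(z>.3))
rect('handle',reg&(z>.092)&(z<.112)&(x<.56)&(y<-.1))
rect('panhandle',(z>.048)&(z<.07)&(y>.06)&(x>.45)&(x<.75))
rect('panrim',(z>.06)&(z<.078)&(y>-.13)&(y<.06)&(x>.45)&(x<.7))
S=np.load('scene.npy')
m=S[...,2]>.3; m&=(S[...,0]<.85)&(S[...,1]<.1);print(np.argwhere(m).shape,S[m].round(3)[::4])
"
```

```text
base 4086 [ 0.38007885 -0.33951515] [0.75358623 0.0743339 ] [ 0.61301744 -0.15483521] ((0.5617973804473877, -0.13576439023017883), (0.4095665514469147, 0.3750673532485962), 88.23456573486328) 0.012201338823075872
posts 163 [ 0.7005221 -0.3113146] [ 0.7362279  -0.13226257] [ 0.7181387  -0.22193867] ((0.7187703847885132, -0.22169844806194305), (0.019010694697499275, 0.17855507135391235), 5.924524307250977) 0.3065381294230833
handle 175 [ 0.42568776 -0.25944245] [ 0.50433105 -0.2338725 ] [ 0.46406096 -0.24760827] ((0.4645978808403015, -0.2502624988555908), (0.07755053043365479, 0.02233124151825905), 8.759845733642578) 0.09963654960035317
panhandle 224 [0.5287407  0.06001581] [0.61307347 0.12491173] [0.5698055  0.09899814] ((0.5700739622116089, 0.0890490710735321), (0.08001449704170227, 0.06468088179826736), 6.003443241119385) 0.05946907283007937
panrim 467 [ 0.49447352 -0.12510088] [0.6750587  0.05643352] [ 0.5843808  -0.02778905] ((0.584200382232666, -0.02845659852027893), (0.16622798144817352, 0.17819014191627502), 6.537965774536133) 0.06610297239868747
(602, 2) [[-0.    -0.059  0.301
[... 2902 characters left out ...]
07]
 [ 0.731 -0.293  0.309]
 [ 0.724 -0.302  0.307]
 [ 0.729 -0.297  0.309]
 [ 0.733 -0.292  0.308]
 [ 0.726 -0.305  0.31 ]
 [ 0.73  -0.3    0.309]
 [ 0.733 -0.294  0.307]
 [ 0.724 -0.309  0.308]
 [ 0.728 -0.304  0.308]
 [ 0.732 -0.299  0.309]
 [ 0.736 -0.294  0.308]
 [ 0.723 -0.309  0.303]
 [ 0.729 -0.305  0.307]
 [ 0.733 -0.3    0.307]
 [ 0.737 -0.295  0.308]
 [ 0.726 -0.309  0.305]
 [ 0.732 -0.305  0.308]
 [ 0.737 -0.3    0.309]
 [ 0.739 -0.294  0.305]
 [ 0.731 -0.307  0.306]
 [ 0.736 -0.302  0.308]
 [ 0.739 -0.297  0.306]
 [ 0.733 -0.308  0.307]
 [ 0.738 -0.303  0.308]
 [ 0.739 -0.297  0.303]
 [ 0.74  -0.306  0.311]
 [ 0.739 -0.299  0.302]
 [ 0.741 -0.305  0.307]
 [ 0.74  -0.305  0.303]]
```

View pics/v1.png

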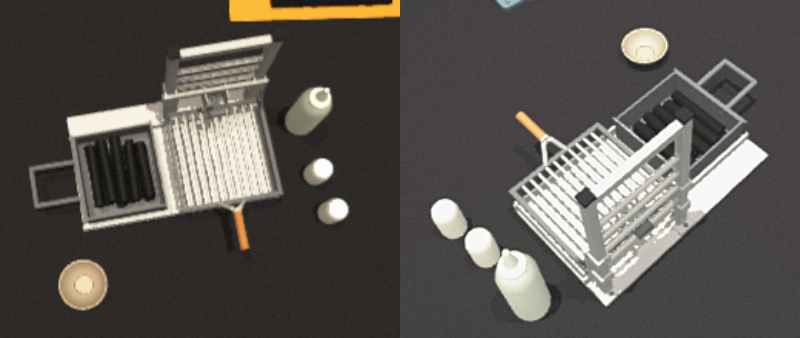

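The picture shows the grill yawed about +0.1 rad. The orange grate handle is at (240,230) in the left panel, the pan with its loop handle is at left (50,185), and the shakers and bottle are on the right. The post tops put the handle at about (0.461, -0.249, 0.094) with yaw 0.106.

```bash
python3 -m pendant '17 -35 0 -0.11 0; 34 -70 0 -0.22 0; 51 -105 0 -0.33 0; 68 -140 0 -0.44 0; 85 -175 0 -0.55 0; 102 -210 0 -0.66 0; 119 -245 0 -0.77 0; 136 -280 0 -0.88 0; 153 -315 0 -0.99 0; 170 -350 0 -1.1 0'
python3 -m pendant '17 -35 0 -0.11 0; 34 -70 0 -0.22 0; 51 -105 0 -0.33 0; 68 -140 0 -0.44 0; 85 -175 0 -0.55 0; 90 -210 0 -0.66 0; 90 -245 0 -0.77 0; 85 -280 0 -0.88 0; 80 -315 0 -0.99 0; 75 -350 0 -1.1 0'
```

```text
t: 1.63
eef_pos: [0.4063, 0.2808, 0.2507]
tcp_rot: [3.141, -0.001, 1.679]
ft_force: [1.0, -0.1, 0.2]
width: 0.0855
finger_force: 0.0
t: 2.47
eef_pos: [0.4804, -0.0691, 0.2505]
tcp_rot: [3.141, -0.001, 0.58]
ft_force: [0.8, -0.3, -0.7]
width: 0.0853
finger_force: 0.0
```

```bash
python3 -m pendant '-4 -36 -10 -0.1 0; -8 -72 -20 -0.2 0; -12 -108 -30 -0.3 0; -16 -144 -40 -0.4 0; -20 -180 -50 -0.474 0; -20 -180 -50 -0.474 0; -20 -180 -50 -0.474 0'
python3 - <<'E'
from h import *
s=env.observe();p,d=eyes.read_camera('wrist');c=eyes.calibration('wrist')
cv2.imwrite('pics/w1.png',p[...,::-1])
from scipy.spatial.transform import Rotation as R
f=192/np.tan(np.radians(c['fovy'])/2);v,u=np.mgrid[:384,:512];a=u-c['cx'];b=v-c['cy'];r=np.hypot(a,b)+1e-9;th=r/f
P=np.stack([d*np.tan(th)*a/r,d*np.tan(th)*b/r,d],-1);T=np.array(c['T_tool_cam'])
W=(P@T[:3,:3].T+T[:3,3])@R.from_euler('xyz',s['tcp_rot']).as_matrix().T+s['eef_pos']
p=p.astype(int);m=(d>0)&(p[...,0]>p[...,2]+50)&(W[...,2]>.07)&(W[...,2]<.12)
X=W[m];print(len(X),X.min(0),X.max(0),cv2.minAreaRect(X[:,:2].astype('f4')),s['eef_pos'],s['tcp_rot'],s['joints'])
E
```

```text
t: 3.05
eef_pos: [0.4597, -0.2498, 0.2]
tcp_rot: [3.141, 0.001, 0.106]
ft_force: [0.3, 0.2, 0.9]
width: 0.0857
finger_force: 0.0
1504 [ 0.42745599 -0.26012671  0.09219023] [ 0.49408471 -0.23923277  0.10227179] ((0.4605942964553833, -0.24923674762248993), (0.06660927832126617, 0.014979417435824871), 6.4046173095703125) [ 0.45971525 -0.24975585  0.19996632] [3.14092228e+00 1.07415329e-03 1.06371494e-01] [-0.10518107  0.51790666  0.78160991  1.92119387 -0.46318406  0.89143994
 -0.55382271]
```

View pics/w1.png

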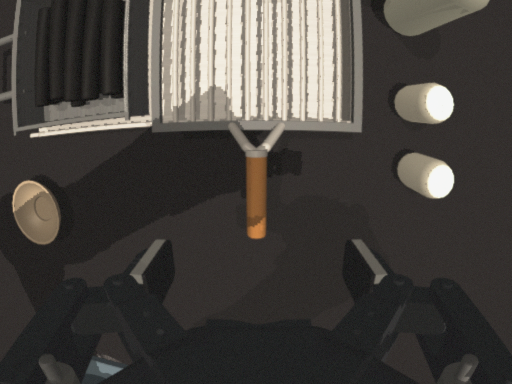

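The wrist view has the handle centred between the fingers at (256,195), and the shakers are well clear on the right. The measured handle position agrees with the pose I used. Next I descend and pinch it.

```bash
python3 -m pendant '1 0 -35 0 0; 1 0 -70 0 0; 1 0 -95 0 0; 1 0 -107 0 0.3; 1 0 -107 0 1; 1 0 -107 0 1; 1 0 -107 0 1; 1 0 -107 0 1; 1 0 -107 0 1; 1 0 -107 0 1' 60
python3 -m pendant '0 0 0 0 1;0 0 0 0 1;0 0 3 0 1;0 0 6 0 1' 60
```

```text
t: 3.93
eef_pos: [0.4626, -0.2479, 0.0945]
tcp_rot: [3.14, -0.002, 0.111]
ft_force: [0.7, -0.1, 7.3]
width: 0.0143
finger_force: 58.5
t: 4.27
eef_pos: [0.4626, -0.2479, 0.0997]
tcp_rot: [3.14, -0.001, 0.111]
ft_force: [4.9, -2.9, -9.0]
width: 0.0136
finger_force: 58.5
```

```bash
python3 -m pendant '0 0 10 0 1; 0 0 21 0 1; 0 0 32 0 1; 0 0 43 0 1; 0 0 54 0 1; 0 0 65 0 1; 0 0 76 0 1; 0 0 87 0 1; 0 0 97 0 1; 0 0 105 0 1'
python3 -m pendant '0 0 0 0 1; 0 0 0 0 1; 0 0 0 0 1'
cat >> h.py <<'E'
def handle():
    p,d=eyes.read_camera('scene');W=pts('scene',d);q=p.astype(int)
    m=(d>0)&(q[...,0]>q[...,2]+50)&(abs(W[...,0]-.46)<.06)&(abs(W[...,1]+.249)<.04)
    X=W[m]
    # grate: points inside footprint, z
    g=(abs(W[...,0]-.61)<.06)&(abs(W[...,1]+.235)<.06)&(W[...,2]>.03)
    print('handle',len(X),np.percentile(X,[5,50,95],0).round(4) if len(X) else '', 'grate z pct',np.percentile(W[g][:,2],[5,50,95]).round(4))
    return p
E
python3 -c "
from h import *
cv2.imwrite('pics/s2.png',cv2.resize(handle()[150:350,70:350,::-1],(784,560)))"
```

```text
t: 5.1
eef_pos: [0.4626, -0.2479, 0.2051]
tcp_rot: [3.14, -0.001, 0.111]
ft_force: [6.3, -4.1, -9.7]
width: 0.0138
finger_force: 61.9
t: 5.35
eef_pos: [0.4625, -0.2479, 0.2043]
tcp_rot: [3.14, -0.001, 0.111]
ft_force: [5.6, -3.1, -8.3]
width: 0.0137
finger_force: 62.0
handle 83 [[ 0.4565 -0.2524  0.2069]
 [ 0.48   -0.2466  0.2103]
 [ 0.494  -0.2413  0.212 ]] grate z pct [0.1717 0.1743 0.1766]
```

View pics/s2.png

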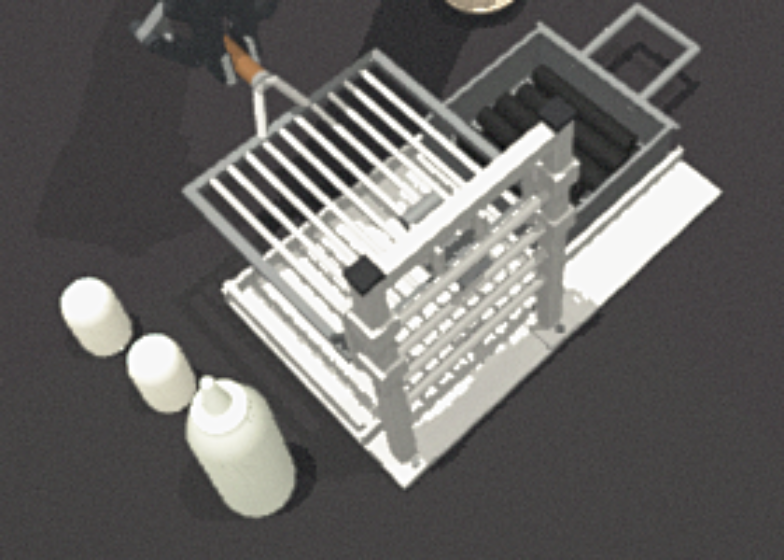

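The grate is raised about 110 mm and clear. I now lower it gently onto the third rung.

```bash
python3 -m pendant '0 0 -4 0 1; 0 0 -8 0 1; 0 0 -12 0 1; 0 0 -16 0 1; 0 0 -20 0 1; 0 0 -24 0 1; 0 0 -26 0 1; 0 0 -28 0 1; 0 0 -28 0 1'
python3 -m pendant '0 0 -1 0 1; 0 0 -2 0 1; 0 0 -3 0 1; 0 0 -3 0 1'
python3 -m pendant '0 0 -1 0 1; 0 0 -1 0 1'
```

```text
t: 6.15
eef_pos: [0.4626, -0.2479, 0.1758]
tcp_rot: [3.14, -0.001, 0.111]
ft_force: [5.3, -4.2, -7.7]
width: 0.014
finger_force: 62.0
t: 6.48
eef_pos: [0.4626, -0.2479, 0.1744]
tcp_rot: [3.141, -0.002, 0.111]
ft_force: [1.2, 0.8, 11.0]
width: 0.0139
finger_force: 64.3
t: 6.65
eef_pos: [0.4626, -0.2479, 0.1741]
tcp_rot: [3.141, -0.003, 0.111]
ft_force: [0.1, 3.0, 21.8]
width: 0.0143
finger_force: 65.4
```

```bash
python3 -m pendant '0 0 1 0 1; 0 0 2 0 1; 0 0 2 0 0.8; 0 0 2 0 0.6; 0 0 2 0 0.3; 0 0 2 0 0; 0 0 2 0 0; 0 0 2 0 0; 0 0 2 0 0'
python3 -m pendant '0 0 15 0 0; 0 0 40 0 0; 0 0 75 0 0; 0 0 100 0 0;0 0 100 0 0'
python3 -c "
from h import *
handle()
p,d=eyes.read_camera('top');W=pts('top',d);np.save('top2.npy',W)
m=(W[...,2]>.052)&(W[...,2]<.064)&(abs(W[...,0]-.57)<.05)&(W[...,1]>.105)&(W[...,1]<.16)
print(len(W[m]),W[m].min(0),W[m].max(0),np.median(W[m],0))
for r in (105,110,115,120,125,130): print(r,W[m&(W[...,1]>r/1000)&(W[...,1]<r/1000+.005)].round(3).tolist()[:4], (m&(W[...,1]>r/1000)&(W[...,1]<r/1000+.005)).sum())
"
```

```text
t: 7.4
eef_pos: [0.4617, -0.2475, 0.1742]
tcp_rot: [-3.141, 0.0, 0.111]
ft_force: [0.7, -0.1, -0.5]
width: 0.0853
finger_force: 0.0
t: 7.82
eef_pos: [0.4631, -0.2493, 0.2788]
tcp_rot: [3.138, -0.006, 0.11]
ft_force: [0.2, -0.3, 0.6]
width: 0.0853
finger_force: 0.0
handle 165 [[ 0.4329 -0.2567  0.1758]
 [ 0.4621 -0.2501  0.1801]
 [ 0.4911 -0.2425  0.183 ]] grate z pct [0.1419 0.1448 0.147 ]
105 [0.52917702 0.10564154 0.05591859] [0.60755174 0.12558854 0.0638209 ] [0.56987395 0.11489329 0.06005144]
105 [[0.607, 0.108, 0.059], [0.604, 0.108, 0.06], [0.604, 0.106, 0.057], [0.6, 0.108, 0.061]] 15
110 [[0.608, 0.114, 0.057], [0.607, 0.111, 0.061], [0.604, 0.114, 0.06], [0.604, 0.111, 0.06]] 39
115 [[0.604, 0.119, 0.063], [0.604, 0.116, 0.063], [0.601, 0.119, 0.061], [0.601, 0.116, 0.062]] 36
120 [[0.604, 0.121, 0.063], [0.601, 0.122, 0.063], [0.596, 0.122, 0.061], [0.593, 0.122, 0.062]] 14
125 [[0.603, 0.126, 0.057]] 1
130 [] 0
```

```bash
python3 -m pendant '10 40 0 0 0.5; 20 80 0 0 1; 30 120 0 0 1; 40 160 0 0 1; 50 200 0 0 1; 60 240 0 0 1; 70 280 0 0 1; 80 320 0 0 1; 90 360 0 0 1; 100 400 0 0 1'
python3 -m pendant '3 9 0 0 1; 3 9 -40 0 1; 3 9 -80 0 1; 3 9 -120 0 1; 3 9 -120 0 1'
python3 - <<'E'
from h import *
s=env.observe();print(s['eef_pos'],s['tcp_rot'],s['width'])
p,d=eyes.read_camera('wrist');cv2.imwrite('pics/w2.png',p[...,::-1])
E
```

```text
t: 8.75
eef_pos: [0.5612, 0.1548, 0.2729]
tcp_rot: [3.141, 0.002, 0.111]
ft_force: [1.6, -0.9, 0.5]
width: -0.0001
finger_force: 0.0
t: 9.17
eef_pos: [0.56, 0.1614, 0.1468]
tcp_rot: [3.139, 0.012, 0.111]
ft_force: [-1.9, -0.1, -1.3]
width: -0.0
finger_force: 0.0
[0.55995736 0.16140755 0.14675192] [3.13936747 0.0121843  0.11124946] -2.8658883767280924e-05
```

View pics/w2.png

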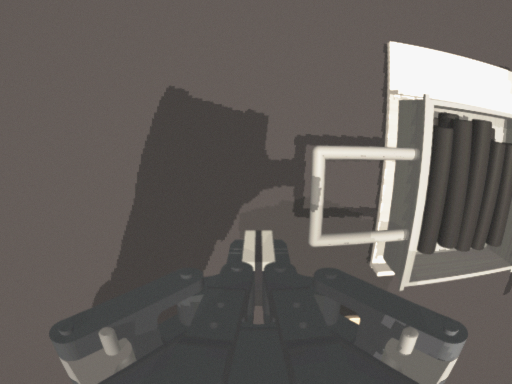

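The loop handle's bar at (317,195) lies beside the closed fingertips at (260,250), with a clear gap. I descend next.

```bash
python3 -m pendant '0 0 -35 0 1; 0 0 -70 0 1; 0 0 -90 0 1; 0 0 -90 0 1'
python3 - <<'E'
from h import *
from scipy.spatial.transform import Rotation as R
s=env.observe();p,d=eyes.read_camera('wrist');c=eyes.calibration('wrist')
f=192/np.tan(np.radians(c['fovy'])/2);v,u=np.mgrid[:384,:512];a=u-c['cx'];b=v-c['cy'];r=np.hypot(a,b)+1e-9;th=r/f
P=np.stack([d*np.tan(th)*a/r,d*np.tan(th)*b/r,d],-1);T=np.array(c['T_tool_cam'])
W=(P@T[:3,:3].T+T[:3,3])@R.from_euler('xyz',s['tcp_rot']).as_matrix().T+s['eef_pos']
m=(d>0)&(W[...,2]>.045)&(W[...,2]<.066)&(W[...,1]>.1)&(W[...,1]<.132)&(W[...,0]>.52)&(W[...,0]<.62)
X=W[m];print(len(X),np.percentile(X,[3,50,97],0).round(4),s['eef_pos'],s['tcp_rot'])
E
```

```text
t: 9.55
eef_pos: [0.5638, 0.1614, 0.0627]
tcp_rot: [3.141, 0.004, 0.111]
ft_force: [-0.5, 0.5, 0.6]
width: -0.0001
finger_force: 0.0
2755 [[0.5362 0.1023 0.0561]
 [0.5927 0.1179 0.06  ]
 [0.6092 0.1246 0.0617]] [0.56377309 0.16136767 0.06270229] [3.14134946 0.00355876 0.11073124]
```

```bash
python3 -m pendant '5 -10 -6 0 1; 6 -20 -6 0 1; 7 -30 -6 0 1; 8 -42 -6 0 1; 9 -54 -6 0 1; 11 -66 -6 0 1; 12 -78 -6 0 1; 13 -90 -6 0 1; 15 -105 -6 0 1; 17 -120 -6 0 1'
python3 -m pendant '2 -15 0 0 1; 3 -30 0 0 1; 5 -45 0 0 1; 6 -60 0 0 1; 7 -70 0 0 1; 8 -78 0 0 1; 9 -84 0 0 1; 9 -84 0 0 1'
python3 -c "
from h import *
p,d=eyes.read_camera('scene');eyes.read_camera
t,_=eyes.read_camera('top')
cv2.imwrite('pics/s3.png',np.hstack([cv2.resize(p[110:350,90:370,::-1],(400,343)),cv2.resize(t[90:310,160:420,::-1],(400,343))]))"
```

```text
t: 10.43
eef_pos: [0.5826, 0.0422, 0.0604]
tcp_rot: [-3.139, -0.002, 0.112]
ft_force: [-0.9, 5.4, 4.3]
width: -0.0
finger_force: 3.3
t: 11.1
eef_pos: [0.5913, -0.0439, 0.0596]
tcp_rot: [3.141, -0.002, 0.109]
ft_force: [-0.1, -0.1, -0.2]
width: 0.0001
finger_force: 0.2
```

View pics/s3.png

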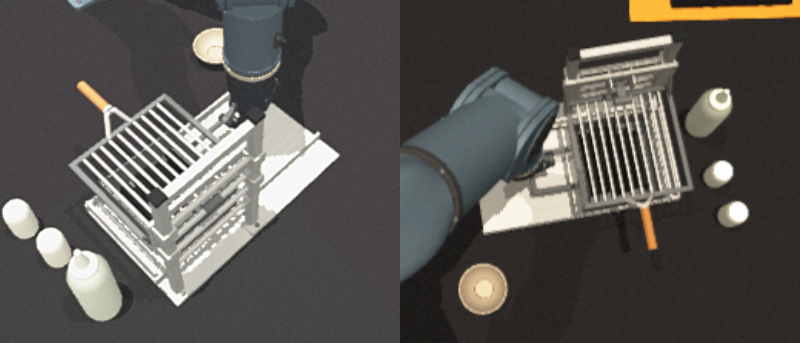

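The pan is sliding under the grate, with its loop handle still outside the grate at (550,180) in the right panel. I continue slowly to the stop.

```bash
python3 -m pendant '0 -5 0 0 1; 1 -10 0 0 1; 2 -14 0 0 1; 2 -17 0 0 1; 2 -17 0 0 1'
python3 -m pendant '0 -3 0 0 1; 0 -5 0 0 1; 0 -5 0 0 1'
python3 -m pendant '0 -2 0 0 1; 0 -4 0 0 1; 0 -4 0 0 1'
```

```text
t: 11.62
eef_pos: [0.5928, -0.0591, 0.0585]
tcp_rot: [-3.141, -0.0, 0.111]
ft_force: [0.2, 3.3, 3.1]
width: 0.0004
finger_force: 1.8
t: 11.87
eef_pos: [0.5927, -0.0638, 0.0584]
tcp_rot: [-3.141, 0.0, 0.111]
ft_force: [0.4, 5.2, 3.0]
width: 0.0
finger_force: 2.4
t: 12.12
eef_pos: [0.5928, -0.0679, 0.0584]
tcp_rot: [-3.141, -0.0, 0.112]
ft_force: [0.1, 5.6, 3.0]
width: 0.0001
finger_force: 2.6
```

```bash
python3 -m pendant '0 -2 0 0 1; 0 -4 0 0 1; 0 -4 0 0 1'
python3 -m pendant '0 -2 0 0 1; 0 -3 0 0 1; 0 -3 0 0 1'
```

```text
t: 12.37
eef_pos: [0.5927, -0.0691, 0.0583]
tcp_rot: [-3.137, 0.001, 0.113]
ft_force: [-1.1, 12.7, 7.2]
width: -0.0003
finger_force: 6.5
t: 12.62
eef_pos: [0.5926, -0.0694, 0.0583]
tcp_rot: [-3.133, 0.001, 0.115]
ft_force: [-1.8, 21.3, 11.0]
width: -0.0003
finger_force: 10.5
```

The stop is reached at the predicted position, with force rising and no motion. I back off, retreat and check.

```bash
python3 -m pendant '0 -1 0 0 1; 0 -1 0 0 1; 0 5 0 0 1; -1 15 0 0 1; -3 35 0 0 1; -6 60 0 0 1; -10 95 10 0 1; -10 120 45 0 1; -10 150 80 0 1; -10 180 115 0 1'
python3 -m pendant '-10 40 40 0 1; -20 80 80 0 1; -30 120 100 0 1; -40 160 100 0 1; -40 160 100 0 1;-40 160 100 0 1'
python3 -c "
from h import *
p=handle();t,d=eyes.read_camera('top');W=pts('top',d)
m=(W[...,2]>.05)&(W[...,2]<.066)&(abs(W[...,0]-.593)<.03)&(W[...,1]>-.11)&(W[...,1]<-.04)
print(m.sum(),np.percentile(W[m],[2,50,98],0).round(4))
O=np.array([.599,-.1437]);L=(W[m][:,:2]-O)@np.array([[.9942,-.1078],[.1078,.9942]]);print('local',np.percentile(L,[2,50,98],0).round(4))
for q in('salt','squeeze','dish'):
  for r in eyes.trace('top',q)[:1]: print(q,np.median(W[r['region']],0).round(3))
cv2.imwrite('pics/s4.png',np.hstack([cv2.resize(p[110:350,90:370,::-1],(400,343)),cv2.resize(t[90:310,160:420,::-1],(400,343))]))"
```

```text
t: 13.45
eef_pos: [0.5822, 0.0983, 0.1665]
tcp_rot: [3.14, 0.001, 0.11]
ft_force: [1.8, 0.4, -0.2]
width: -0.0001
finger_force: 0.0
t: 13.95
eef_pos: [0.5412, 0.2657, 0.2662]
tcp_rot: [-3.139, -0.001, 0.12]
ft_force: [1.3, 1.6, -0.0]
width: 0.0002
finger_force: 0.0
handle 176 [[ 0.4337 -0.2568  0.1756]
 [ 0.4624 -0.2499  0.1803]
 [ 0.4921 -0.2414  0.1828]] grate z pct [0.0484 0.1414 0.1464]
85 [[ 0.566  -0.1079  0.0552]
 [ 0.6016 -0.089   0.0608]
 [ 0.6225 -0.0823  0.0651]]
local [[-0.0273  0.033 ]
 [ 0.0083  0.0549]
 [ 0.0287  0.0604]]
salt [ 0.484 -0.422  0.068]
squeeze [ 0.659 -0.387  0.128]
```

View pics/s4.png

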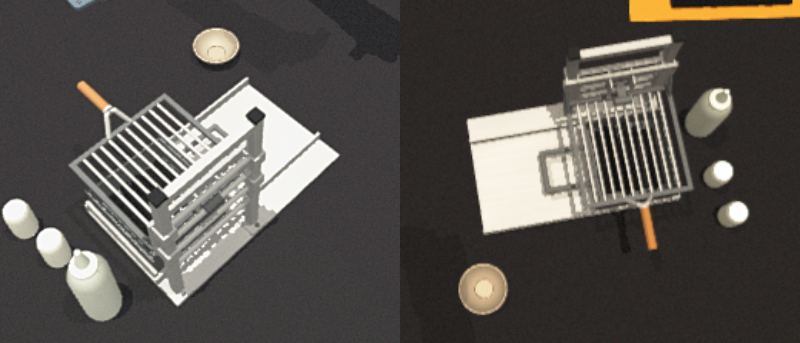

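The grate hangs on the third rung, with its handle at z = 0.18. The pan bar is at local y = 55 mm, which is home, and the salt, bottle and dish stand where they were.

```bash
python3 -c "
from station import env
print(env.hand_in())"
```

```text
the job is handed in; nothing more can be done
None
```

Job handed in at about 14 s on the robot clock: the grate hangs on the third rung, the pan measures home against the end stop, and the shakers, bottle and dish look undisturbed in the final pictures.

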